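# Unbolt and open the double-door spice cupboard

### The arm

A 6-joint arm with a two-finger parallel gripper is mounted at the origin on a cart in front of the work surface, level with it; the furniture and walls round the work are solid. World frame = base frame: x ahead of the robot, y to its left, z up, the work surface at z = 0. Lengths are in m, angles in rad, forces in N, time in s.
With the tool pointing down it reaches from about 0.375 to 0.9 m from the base axis. Payload 3.1 kg.
Tool frame: the origin (TCP) lies on the centre line of the jaws, within the pads' length; the fingertips stand 8 mm ahead of it and the grasp point (between the pads) lies 11 mm behind it; z points along the fingers, y is the line along which they close (so a half turn about z gives the same grasp; the last joint's range is limited). The gripper opens to 87 mm and grips with 3 to 60 N. Pads are 19 mm wide; open, the fingers measure 117 mm over their backs; the gripper's body (75 mm by 190 mm) begins 51 mm behind the grasp point.
Start: joints at [1.133, 0.527, 1.433, -0, 1.181, -0.178], TCP at [0.161, 0.604, 0.231] pointing down, gripper open.
Joint ranges: [-3.08, 3.08], [-0.75, 2.2], [0.22, 2.44], [-1.43, 4.57], [0, 2.65], [-2.85, 2.85]. Speed limits (rad/s): [2.79, 2.79, 3.14, 3.14, 3.14, 3.14].

### API

Orientations are given as a unit quaternion [x, y, z, w].
In Python, from rig import robot gives the robot as it stands. The module is installed in compiled form; this text tells all that it offers.
- The arm moves only by the tool send_rows, never from a script. Its argument "increments" is one flat list of numbers, 7 for each row, row after row: the turn, a rotation vector about the world's x, y, z in rad, then the shift along the world's x, y, z in cm, then the opening, from 0 (shut) to 1 (fully open). A call has 1 to 20 rows; each row shifts and turns the commanded pose from where the row before left it; what a row does not reach is not made up. A row lasts 1/12 s, in which the tool goes at most 41.7 mm and 7.16 degrees, less where a joint would pass 70% of its speed; a pose out of reach is approached as far as the arm can. A call is refused whole if a number of a shift passes 4.17 or a number of a turn 0.125, either way. A call with a gripper value outside its range is refused whole. The fingers move at their own pace and stop on an object; "newtons" is the grip in N (left out, the last holds). Time passes only in rows, so rows that do not move let the fingers close. It gives the time, the measured TCP pose, the force, the opening and the grip force at its end, in the units of the state.
- robot.get_obs(): the state, without advancing time (a new reading comes with each control period).
- robot.camera(name): name is "scene" or "top" or "wrist"; returns a dict with "image" (384x512x3 uint8, red, green, blue), "range_z" (384x512 float32, m along the optical axis (not along the pixel's ray), 0 where there is no reading), "fx", "fy", "cx", "cy" (pixels), "dist_coeffs" ([k1, k2, p1, p2, k3] as OpenCV has them; the pictures are not rectified), "R" (3x3) and "t" (3): a world point X has camera coordinates R X + t. Camera axes: x right, y down, z forward; pixel columns grow to the right and rows downward; lengths in m; the calibration is good to about 2 mm. A picture is of the moment at which its call begins.
- robot.hand_in(): hands the job in; it is judged then, once.
The state is a dict: "time": time; "q": joint angles; "joint_velocities": joint speeds; "joint_torque": joint torques, N m; "position": TCP position; "tool_rot": TCP orientation; "ft_force": force on the tool from outside, world axes, zero at the start; "moment": the same for the moment, N m; "grip_width": finger opening in m; "grip_force": force on a finger pad.
Only numpy, scipy, OpenCV 4.12 (cv2) and the standard library are available. Lean on these libraries where they do the work, as an engineer would, in place of code of your own. Each camera call takes 0.05 s, during which the arm holds its last target. There are 200 camera calls.

### The job

Open the little spice cupboard up for cooking: draw the brass bolt on its top fully back, swing the right leaf wide open, about square to the front, and only then swing open the left leaf, whose edge it covers, just as wide. Leave both leaves standing open and the bolt drawn, and do not disturb the mug and the pepper mill beside the cupboard.

Things in the scene. Friction and masses are not known exactly. Their poses are not given: they have to be found in the camera images.
- cupboard: cupboard fixed on the table, wood carcass, sage-green leaves; 140 deep (x), 300 wide (y), 210 high. Origin: centre of its underside. Its -x points out of the front, +y to its left as the robot sees it. Leaves 148 wide, 16 thick, 17 to 208 mm high; closed faces at x = -87 mm. A strip on the right leaf's inner edge, 22 wide and 7.5 proud, laps 9 mm over the left leaf's face and keeps it shut
- bolt (a joint): slide of the brass bolt on the cupboard's top, m: 0 = shot to the right (-y of the cupboard) through the keeper loop on the right leaf, locking it; 0.045 = fully drawn to the left (+y), the stop. Clear of the loop from 0.038. Friction 2 N, stays where left. A 12 mm rod 183 mm long along the cupboard's y, axis 224 mm above the table, in two guides on the top board
- bolt_knob (a point): centre of the bolt's brass knob, an upright round post on the rod, 16 mm across between 235 and 250 mm (its top) above the table; this point is at 242 mm and moves with the bolt. The rod's top is at 230, the plate under it at 213 mm. At least 24 mm stay free between knob and guides (along the cupboard's y), along its x nothing is beside the knob
- leaf_right (a joint): hinge of the right leaf, rad: 0 = closed, 1.57 = square to the front, stops at 1.75; opens towards the robot, seen from above counter-clockwise. Hinge friction 0.06 N m; stays where it is left
- leaf_left (a joint): hinge of the left leaf, rad: 0 = closed, 1.57 = square to the front, stops at 1.75; opens towards the robot, seen from above clockwise. Hinge friction 0.06 N m; stays where it is left
- right_handle (a point): point on the axis of the right leaf's handle, a dark upright round bar 12 mm across, 105 to 205 mm above the table, 38 mm out from the leaf's face and 103.5 mm from the hinge axis along the leaf. This point is 185 mm above the table, 20 mm below the bar's top, and moves with the leaf. 8 mm stays join bar and leaf at 118 and 165 mm height; 28 mm are free to each side
- right_hinge (a point): point on the right leaf's upright hinge axis, at its outer edge (-y of the cupboard) in the plane of its face, 185 mm above the table
- left_handle (a point): point on the axis of the left leaf's handle, a dark upright round bar 12 mm across, 105 to 205 mm above the table, 38 mm out from the leaf's face and 103.5 mm from the hinge axis along the leaf. This point is 185 mm above the table, 20 mm below the bar's top, and moves with the leaf. 8 mm stays join bar and leaf at 118 and 165 mm height; 28 mm are free to each side
- left_hinge (a point): point on the left leaf's upright hinge axis, at its outer edge (+y of the cupboard) in the plane of its face, 185 mm above the table
- mug: green and white mug, 78x116x101 mm, standing on the table beside the left side of the cupboard. Origin: centre of its underside
- pepper_mill: wooden pepper mill, 58 mm across, 170 mm high, standing on the table beside the right side of the cupboard. Origin: centre of its underside

How it is judged:
On the way, in this order (a step that is already met when the one before it is completed fails the run):
1. the bolt is drawn back (at least 38 of its 45 mm) while both leaves are still closed (value of joint bolt above 0.038 m and value of joint each of leaf_right, leaf_left below 0.15 rad), for 0.1 s.
2. the right leaf is wide open (over 1.3 rad) with the left leaf still closed (under 0.2 rad) (value of joint leaf_right above 1.3 rad and value of joint leaf_left below 0.2 rad), for 0.2 s.
3. the left leaf is wide open too (over 1.3 rad) (value of joint leaf_left above 1.3 rad), for 0.2 s.
At the end, for the whole second after the job is handed in: Both leaves stand open by more than 1.3 rad (75 degrees) and are at rest, and the bolt is drawn back by more than 35 mm (value of joint each of leaf_right, leaf_left above 1.3 rad and value of joint bolt above 0.035 m and velocity of joint leaf_right between -0.1 and 0.1 rad/s and velocity of joint leaf_left between -0.1 and 0.1 rad/s); the robot touches nothing.
It fails at once if the mug or the pepper mill beside the cupboard is moved by more than 3 cm or tipped (distance of any of mug, pepper_mill from where it was at the start of the episode above 0.03 m or angle between any of mug, pepper_mill's own z axis and vertical above 0.5 rad).
It also fails if it takes over 64 s, if anything falls off the work surface, if the arm or the gripper's body presses on something with over 40 N, if the wrist force passes 120 N, or if a joint passes its speed limit or range.

## Working session

There is one attempt and no reset: what is moved stays moved. The work goes in short steps, Python scripts to look and compute and a tool call to move; the robot and the scene stay as the last step left them, time stands still between calls to the robot, and variables do not carry over. Pictures are saved under pics/ and viewed, at most 10 in all, crops included, and the job is handed in when it is done.

Besides the shell and the picture viewer there is one more tool, called after "Request:" by a JSON object that holds its "fn" and its "kwargs". send_rows: Moves the arm, as the interface text tells. Its arguments: {"type":"object","properties":{"increments":{"type":"array"},"newtons":{"type":"number"}},"required":["increments"]}

```bash
mkdir -p pics; cat > h.py <<'E'
import numpy as np,cv2
from rig import robot
def cam(n):
    c=robot.camera(n); c['K']=np.array([[c['fx'],0,c['cx']],[0,c['fy'],c['cy']],[0,0,1]]);c['R']=np.array(c['R']);c['t']=np.array(c['t']);c['d']=np.array(c['dist_coeffs']);return c
def ray(c,uv):
    p=cv2.undistortPoints(np.array(uv,float).reshape(-1,1,2),c['K'],c['d'])[:,0]
    return np.c_[p,np.ones(len(p))]
def onplane(c,uv,z):
    r=ray(c,uv)@c['R']; o=-c['R'].T@c['t']
    return o+r*((z-o[2])/r[:,2])[:,None]
def cloud(c):
    h,w=c['range_z'].shape;uv=np.stack(np.meshgrid(np.arange(w),np.arange(h)),-1).reshape(-1,2)
    P=(ray(c,uv)*c['range_z'].reshape(-1,1)-c['t'])@c['R'];P[c['range_z'].ravel()==0]=np.nan
    return P.reshape(h,w,3)
def save(c,n,crop=None,s=1):
    im=c['image'][:,:,::-1]
    if crop: im=im[crop[1]:crop[3],crop[0]:crop[2]]
    cv2.imwrite('pics/'+n,cv2.resize(im,None,fx=s,fy=s))
E
python3 - <<'E'
from h import *
o=robot.get_obs();print(o)
a,b=cam('scene'),cam('top')
for c in(a,b):print(-c['R'].T@c['t'],c['fx'])
cv2.imwrite('pics/a.png',cv2.resize(np.hstack([a['image'],b['image']])[:,:,::-1],(800,300)))
save(b,'top.png',None,1.5)
P=cloud(b);z=P[...,2]
np.savez('top.npz',P=P,im=b['image'])
E
```

```text
{'time': 0.0, 'q': array([ 1.13251290e+00,  5.28509696e-01,  1.43390959e+00, -3.58539913e-05,
        1.18136863e+00, -1.78485493e-01]), 'joint_velocities': array([ 6.51958951e-04,  7.25470170e-04, -6.31451849e-04,  7.43953616e-05,
        1.52606609e-04, -5.04384950e-04]), 'joint_torque': array([-4.52605200e-04, -4.40040958e+01, -1.76593405e+01,  6.32269029e-02,
        5.83365757e-02, -1.78393720e-04]), 'position': array([0.16021687, 0.60337449, 0.22954254]), 'tool_rot': array([ 1.29527115e-01,  9.91575273e-01, -1.05088393e-03, -3.17358035e-04]), 'ft_force': array([-1.01385082,  0.06719445, -0.30903769]), 'moment': array([ 0.02619883, -0.03281152, -0.05439947]), 'grip_force': 0.0, 'grip_width': 0.08705889382752474}
[-0.06354995 -0.37439842  0.92530569] 479.58140140634066
[0.39729189 0.05565465 1.2295032 ] 399.86280426392176
```

View pics/a.png

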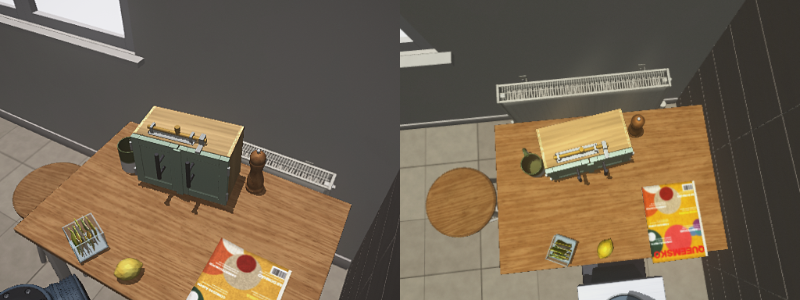

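View pics/top.png

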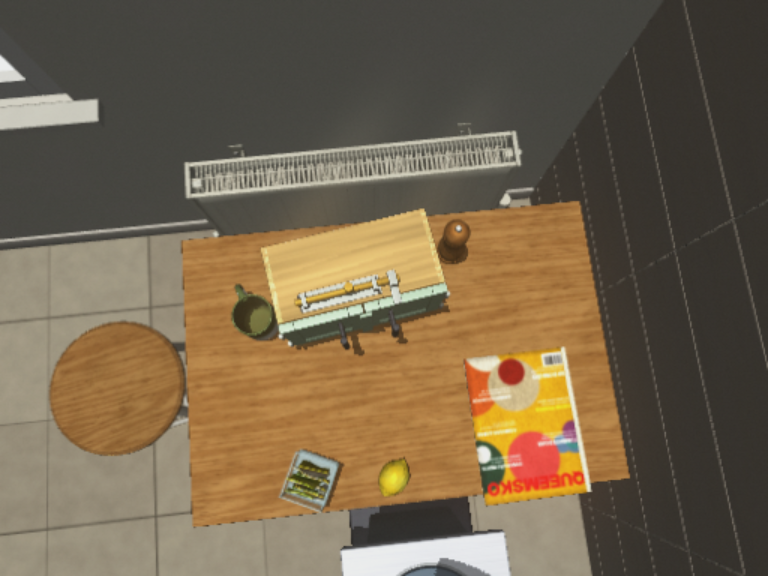

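Both views show the cupboard: in the top view (1.5x) its front edge runs from about (285,335) to (447,292), with the knob near (349,287), the mug at (255,315) and the mill at (455,240).

```bash
python3 - <<'E'
from h import *
d=np.load('top.npz');P=d['P'];im=d['im']
z=P[...,2]
hsv=cv2.cvtColor(im,cv2.COLOR_RGB2HSV)
for uv in [(190,225),(297,194),(232,192),(307,160),(170,212),(230,230),(264,220),(40,260),(300,320)]:
    print(uv,P[uv[1],uv[0]].round(3),hsv[uv[1],uv[0]])
reg=np.zeros(z.shape,bool);reg[135:225,170:300]=1
m=reg&(abs(z-0.21)<.006)
n,l,s,c=cv2.connectedComponentsWithStats(m.astype(np.uint8));i=1+s[1:,4].argmax();m=l==i
print(s[i]);pts=P[m][:,:2]
r=cv2.minAreaRect((pts*1000).astype(np.float32));print(r,cv2.boxPoints(r))
k=reg&(z>.236)&(z<.3);print(k.sum());
for p,q in zip(np.argwhere(k),P[k]):
    if k.sum()<60:print(p[::-1],q.round(3),hsv[p[0],p[1]])
E
```

```text
(190, 225) [ 0.569  0.233 -0.005] [ 19 107  93]
(297, 194) [ 0.593 -0.081  0.2  ] [ 50  41 148]
(232, 192) [0.605 0.086 0.251] [ 22 168 232]
(307, 160) [ 0.696 -0.128  0.149] [ 15 168 108]
(170, 212) [0.614 0.29  0.008] [ 29 112 123]
(230, 230) [0.52  0.104 0.169] [17 96 48]
(264, 220) [0.534 0.012 0.193] [11 44 64]
(40, 260) [ 0.537  0.836 -0.289] [ 15 155 153]
(300, 320) [ 0.254 -0.069 -0.002] [ 16 153 172]
[ 174  139  125   84 6149]
((644.3191528320312, 74.9420166015625), (165.28228759765625, 300.7875061035156), 8.409024238586426) [[540.57306  211.63359 ]
 [584.5599   -85.92024 ]
 [748.06525  -61.749557]
 [704.0784   235.80428 ]]
62
```

```bash
python3 - <<'E'
from h import *
d=np.load('top.npz');P=d['P'];im=d['im'];z=P[...,2]
hsv=cv2.cvtColor(im,cv2.COLOR_RGB2HSV)
b=cam('top')
reg=np.zeros(z.shape,bool);reg[135:225,170:300]=1
# light wood top board by colour
m=(reg&(abs(z-.21)<.02)&(hsv[...,0]>14)&(hsv[...,0]<28)&(hsv[...,2]>120)).astype(np.uint8)
m=cv2.morphologyEx(m,cv2.MORPH_CLOSE,np.ones((15,15)))
n,l,s,c=cv2.connectedComponentsWithStats(m);i=1+s[1:,4].argmax();cs,_=cv2.findContours((l==i).astype(np.uint8),0,2)
q=onplane(b,cs[0][:,0],.21)[:,:2]
r=cv2.minAreaRect((q*1000).astype(np.float32));print(r,cv2.boxPoints(r).round())
# fit each side by trimmed lines
c0=np.array(r[0])/1000
ya=np.deg2rad(8.4);R=np.array([[np.cos(ya),-np.sin(ya)],[np.sin(ya),np.cos(ya)]])
L=(q-c0)@R
for nm,ax,sel in [('back',0,(L[:,0]>.05)&(abs(L[:,1])<.13)),('front',0,(L[:,0]<-.05)&(abs(L[:,1])<.13)),('left',1,(L[:,1]>.12)&(abs(L[:,0])<.05)),('right',1,(L[:,1]<-.12)&(abs(L[:,0])<.05))]:
    t=L[sel];v=np.polyfit(t[:,1-ax],t[:,ax],1);print(nm,len(t),v,np.std(t[:,ax]-np.polyval(v,t[:,1-ax])))
k=reg&(z>.236)&(z<.3)
n,l,s,c=cv2.connectedComponentsWithStats(k.astype(np.uint8))
for i in range(1,n):
    if s[i,4]>5:print(s[i],c[i],np.median(P[l==i],0),hsv[l==i].mean(0))
dark=(reg&(hsv[...,2]<75)&(z>.17)&(z<.22)).astype(np.uint8)
n,l,s,c=cv2.connectedComponentsWithStats(dark)
for i in range(1,n):
    if s[i,4]>8:print('dark',s[i],c[i],np.median(P[l==i],0),onplane(b,c[i],.205))
cv2.imwrite('pics/t2.png',cv2.resize(b['image'][130:250,160:310,::-1],None,fx=5,fy=5,interpolation=2))
E
```

```text
((651.2067260742188, 76.0489730834961), (148.90716552734375, 299.5234375), 8.20859146118164) [[556. 214.]
 [599. -83.]
 [746. -62.]
 [704. 235.]]
back 47 [0.00148543 0.07296609] 0.001038686073706627
front 44 [-0.00321357 -0.06556659] 0.0010470652022818324
left 17 [0.00041372 0.14823246] 0.0009672132138540027
right 20 [ 0.00126904 -0.14809636] 0.0009435033589818118
[258 181   7   8  20] [261.1  183.85] [0.62073183 0.01098797 0.23749838] [ 36.15  19.4  205.95]
[229 188   7   7  36] [232.05555556 190.80555556] [0.60784362 0.08604625 0.24860093] [ 21.36111111 157.05555556 202.38888889]
dark [288 195   9   4  12] [292.  196.5] [ 0.59083735 -0.06988276  0.18179598] [[ 0.58642944 -0.06692627  0.205     ]]
dark [248 206   7   3   9] [250.66666667 207.11111111] [0.5733892  0.04483662 0.18352556] [[0.56972742 0.04333652 0.205     ]]
dark [241 211   7   3   9] [243.77777778 211.77777778] [0.56345774 0.06201063 0.17886725] [[0.55940061 0.06234194 0.205     ]]
dark [189 220  11   5  16] [193.75 221.75] [0.55067791 0.19531763 0.18060238] [[0.54701808 0.19294961 0.205     ]]
```

View pics/t2.png

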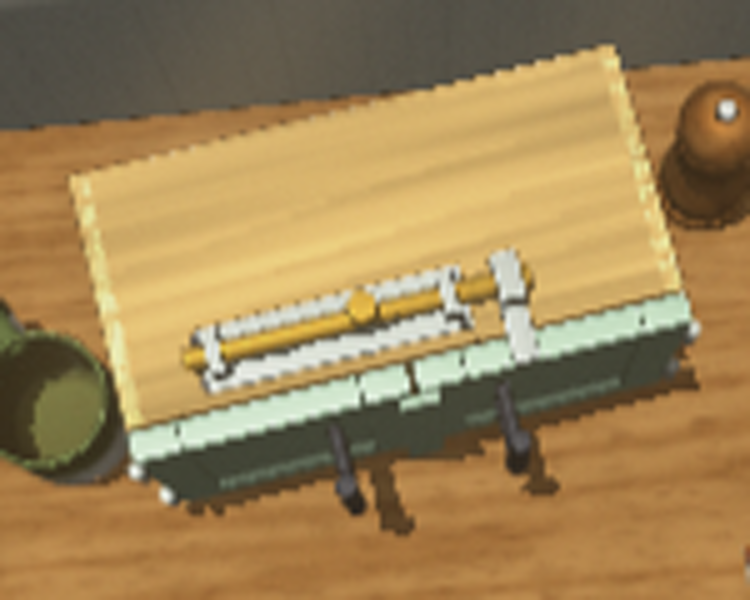

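Close-up (5x, offset 160,130): knob top at about (362,305); handle bar tops at about (350,500) left and (517,458) right. Mug and mill are clear of the leaves' sweeps.

```bash
python3 - <<'E'
from h import *
b=cam('top');a=cam('scene')
o=np.array([.654,.0765]);ya=np.deg2rad(8.4);R=np.array([[np.cos(ya),-np.sin(ya)],[np.sin(ya),np.cos(ya)]])
for n,uv,z in [('knob',(232.06,190.8),.25),('R',(517/5+160-.4,455/5+130-.4),.205),('L',(350/5+160-.4,497/5+130-.4),.205)]:
    p=onplane(b,uv,z)[0,:2];print(n,p.round(4),((p-o)@R).round(4))
for n,l in [('Rh',(-.125,-.0455)),('Lh',(-.125,.0455)),('Rhinge',(-.087,-.149)),('Lhinge',(-.087,.149))]: print(n,(o+R@l).round(4))
# pixel projections in scene for check
for n,l,z in [('Rh',(-.125,-.0455),.205),('Lh',(-.125,.0455),.205),('corner',(.07,-.15),.21),('c2',(-.087,-.149),.208),('knob',(-.0443,.0161),.25)]:
    X=np.r_[o+R@l,z]
    for c in(a,b):
        print(n,cv2.projectPoints(X,cv2.Rodrigues(c['R'])[0],c['t'],c['K'],c['d'])[0].ravel().round(1),end=' ')
    print()
im=a['image'].copy()
for l,z in [((-.125,-.0455),.205),((-.125,.0455),.205),((.07,-.15),.21),((-.087,-.149),.208),((-.0443,.0161),.25)]:
    u=cv2.projectPoints(np.r_[o+R@l,z],cv2.Rodrigues(a['R'])[0],a['t'],a['K'],a['d'])[0].ravel()
    im[int(round(u[1])),int(round(u[0]))]=(255,0,0)
cv2.imwrite('pics/s2.png',cv2.resize(im[120:270,140:330,::-1],None,fx=4,fy=4,interpolation=0))
E
```

```text
knob [0.6082 0.0859] [-0.044  0.016]
R [0.5313 0.0153] [-0.1303 -0.0426]
L [0.5187 0.103 ] [-0.13    0.0459]
Rh [0.537  0.0132]
Lh [0.5237 0.1033]
Rhinge [ 0.5897 -0.0836]
Lhinge [0.5462 0.2112]
Rh [239.5 207.5] Rh [263.6 218.4] 
Lh [200.6 197.1] Lh [229.3 227.1] 
corner [312.9 161.2] corner [282.9 138.5] 
c2 [291.8 206.6] c2 [298.3 194.4] 
knob [226.9 161.7] knob [232.1 190.9]
```

View pics/s2.png

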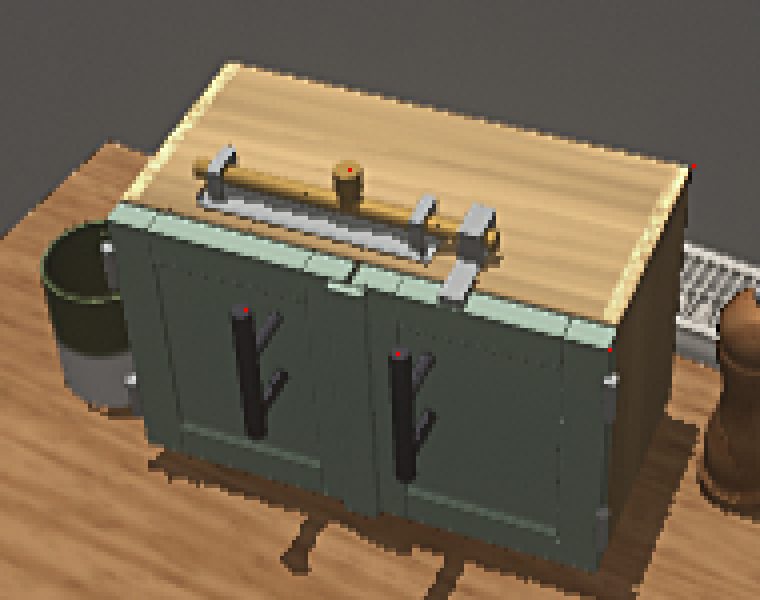

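Projected markers land on knob, handles and corners to within about 2 mm, so the estimate is good. I'm going above the knob now.

Request:
{"fn": "send_rows", "kwargs": {"increments": [0,0,-0.0582,2.235,-2.59,0.6,0.5,0,0,-0.0582,2.235,-2.59,0.6,0.5,0,0,-0.0582,2.235,-2.59,0.6,0.5,0,0,-0.0582,2.235,-2.59,0.6,0.5,0,0,-0.0582,2.235,-2.59,0.6,0.5,0,0,-0.0582,2.235,-2.59,0.6,0.5,0,0,-0.0582,2.235,-2.59,0.6,0.5,0,0,-0.0582,2.235,-2.59,0.6,0.5,0,0,-0.0582,2.235,-2.59,0.6,0.5,0,0,-0.0582,2.235,-2.59,0.6,0.5,0,0,-0.0582,2.235,-2.59,0.6,0.5,0,0,-0.0582,2.235,-2.59,0.6,0.5,0,0,-0.0582,2.235,-2.59,0.6,0.5,0,0,-0.0582,2.235,-2.59,0.6,0.5,0,0,-0.0582,2.235,-2.59,0.6,0.5,0,0,-0.0582,2.235,-2.59,0.6,0.5,0,0,-0.0582,2.235,-2.59,0.6,0.5,0,0,-0.0582,2.235,-2.59,0.6,0.5,0,0,-0.0582,2.235,-2.59,0.6,0.5,0,0,-0.0582,2.235,-2.59,0.6,0.5], "newtons": 20}}

```text
time: 1.92
position: [0.6082, 0.0845, 0.3508]
tool_rot: [0.654, 0.756, -0.0, -0.0]
ft_force: [0.5, 0.1, 0.1]
grip_width: 0.0437
grip_force: 0.0
```

```bash
cat > w.py <<'E'
from h import *
import sys
from scipy.spatial.transform import Rotation as Ro
o=robot.get_obs();M=Ro.from_quat(o['tool_rot']).as_matrix()
print(o['time'],o['position'].round(4),'yaw of tool y',np.degrees(np.arctan2(M[1,1],M[0,1])).round(2),'z',M[:,2].round(3),o['q'].round(2),o['ft_force'].round(1),o['grip_width'])
E
cat w.py - > w1.py <<'E'
w=cam('wrist');save(w,'w1.png')
P=cloud(w);hsv=cv2.cvtColor(w['image'],cv2.COLOR_RGB2HSV)
m=(P[...,2]>.24)&(P[...,2]<.258)&(hsv[...,1]>90)
n,l,s,c=cv2.connectedComponentsWithStats(m.astype(np.uint8))
for i in range(1,n):
    if s[i,4]>20:print(s[i],c[i],onplane(w,c[i],.25),np.median(P[l==i],0))
E
python3 w1.py
```

```text
1.9167 [0.6082 0.0845 0.3508] yaw of tool y 8.24 z [-0.  0. -1.] [-0.04  0.4   1.3   0.    1.43 -0.19] [0.5 0.1 0.1] 0.0436774975267811
[257 180  15  20 229] [264.03930131 189.9650655 ] [[0.60854509 0.0886723  0.25      ]] [0.60848956 0.08825265 0.24918651]
```

Request:
{"fn": "send_rows", "kwargs": {"increments": [0,0,0,0,0.25,-1.5,0.5,0,0,0,0,0,-2,0.5,0,0,0,0,0,-2,0.5,0,0,0,0,0,-2,0.5,0,0,0,0,0,-2,0.5,0,0,0,0,0,-1.5,0.5,0,0,0,0,0,-1.2,0.5,0,0,0,0,0,0,0.5,0,0,0,0,0,0,0,0,0,0,0,0,0,0,0,0,0,0,0,0,0,0,0,0,0,0,0,0,0,0,0,0,0,0,0,0,0,0,0,0,0,0,0,0,0,0,0,0,0,0,0,0,0,0,0,0], "newtons": 20}}

```text
time: 3.3
position: [0.6077, 0.0885, 0.2293]
tool_rot: [0.653, 0.757, 0.0, 0.0]
ft_force: [-2.1, 0.4, 4.3]
grip_width: 0.0149
grip_force: 20.0
```

Request:
{"fn": "send_rows", "kwargs": {"increments": [0,0,0,-0.07,0.465,0,0,0,0,0,-0.07,0.465,0,0,0,0,0,-0.07,0.465,0,0,0,0,0,-0.07,0.465,0,0,0,0,0,-0.07,0.465,0,0,0,0,0,-0.07,0.465,0,0,0,0,0,-0.07,0.465,0,0,0,0,0,-0.07,0.465,0,0,0,0,0,-0.07,0.465,0,0,0,0,0,-0.07,0.465,0,0,0,0,0,0,0,0,0,0,0,0,0,0,0,0,0,0,0,0,0,0,0]}}

```text
time: 4.38
position: [0.6019, 0.1273, 0.2293]
tool_rot: [0.653, 0.757, -0.005, 0.006]
ft_force: [-0.4, -20.5, 4.6]
grip_width: 0.015
grip_force: 20.0
```

```bash
python3 - <<'E'
from h import *
a=cam('scene');cv2.imwrite('pics/s3.png',cv2.resize(a['image'][90:210,150:290,::-1],None,fx=5,fy=5,interpolation=2))
E
```

```text
(no output)
```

View pics/s3.png

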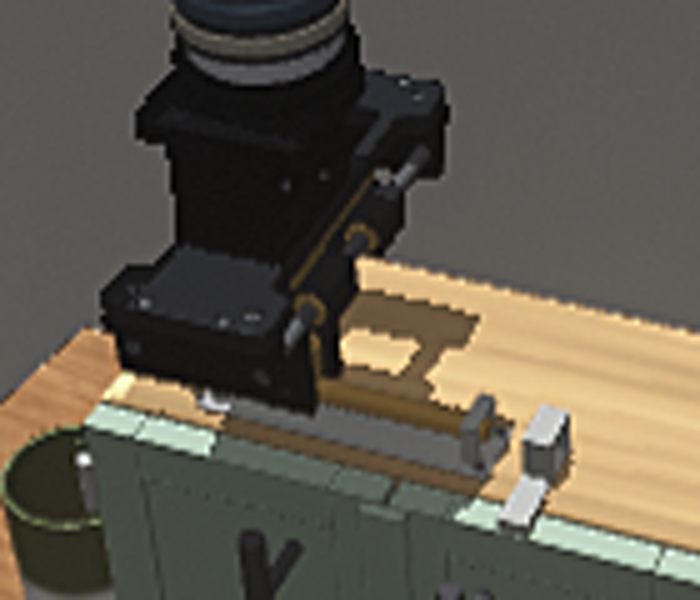

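The bolt tip at about (512,428) has cleared the loop at (545,440). I'll release, rise and measure the knob.

Request:
{"fn": "send_rows", "kwargs": {"increments": [0,0,0,0.07,-0.5,0,0,0,0,0,0,0,0,0.5,0,0,0,0,0,0,0.5,0,0,0,0,0,0,0.5,0,0,0,0,0,0,0.5,0,0,0,0,0,1,0.5,0,0,0,0,0,2,0.5,0,0,0,0,0,3,0.5,0,0,0,0,0,3,0.5,0,0,0,0,0,3,0.5,0,0,0,0,0,0,0.5,0,0,0,0,0,0,0.5]}}

```text
time: 5.43
position: [0.6023, 0.1306, 0.3516]
tool_rot: [0.653, 0.757, 0.002, 0.002]
ft_force: [0.1, 0.1, -0.4]
grip_width: 0.0434
grip_force: 0.0
```

```bash
python3 w1.py
```

```text
5.4333 [0.6023 0.1306 0.3516] yaw of tool y 8.47 z [ 0.006  0.    -1.   ] [ 0.03  0.4   1.3   0.    1.43 -0.12] [ 0.1  0.1 -0.4] 0.04339599760508642
[252 188  17  20 266] [260.15413534 197.34962406] [[0.60091189 0.12742881 0.25      ]] [0.60102234 0.12707138 0.24931808]
```

View pics/w1.png

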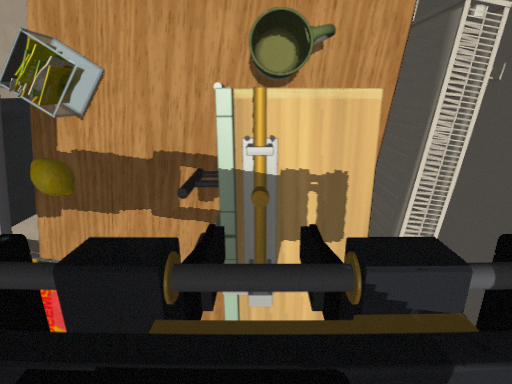

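Knob is at (260,197), with its left guide at (260,150) still ~33 mm clear. It has travelled only about 39 mm, so I'll push again from its right with closed fingers to reach the stop for certain.

Request:
{"fn": "send_rows", "kwargs": {"increments": [0,0,0,0.2,-1.4,0,0,0,0,0,0,-1.35,0,0,0,0,0,0,0,0,0,0,0,0,0,0,0,0,0,0,0,0,-2.5,0,0,0,0,0,0,-2.5,0,0,0,0,0,0,-2.5,0,0,0,0,0,0,-2,0,0,0,0,0,0,-1.5,0,0,0,0,0,0,0,0,0,0,0,0,0,0,0], "newtons": 20}}

```text
validation failed for argument at $.in...
```

Request:
{"fn": "send_rows", "kwargs": {"increments": [0,0,0,-0.07,0.4,0,0,0,0,0,-0.07,0.4,0,0,0,0,0,-0.07,0.4,0,0,0,0,0,-0.03,0.2,0,0,0,0,0,-0.03,0.2,0,0,0,0,0,0,0,0,0]}}

```text
time: 5.98
position: [0.5983, 0.1466, 0.3481]
tool_rot: [0.653, 0.757, -0.0, -0.0]
ft_force: [0.0, 0.3, -0.3]
grip_width: 0.0113
grip_force: 0.0
```

Request:
{"fn": "send_rows", "kwargs": {"increments": [0,0,0,0.3,-2.2,0,0,0,0,0,0.3,-2.1,0,0,0,0,0,0,0,0,0,0,0,0,0,0,0,0,0,0,0,0,0,-2.5,0,0,0,0,0,0,-2.5,0,0,0,0,0,0,-2.5,0,0,0,0,0,0,-2,0,0,0,0,0,0,-1.2,0,0,0,0,0,0,0,0]}}

```text
time: 6.82
position: [0.6033, 0.104, 0.2396]
tool_rot: [0.653, 0.757, -0.001, -0.002]
ft_force: [-0.0, 0.1, -0.1]
grip_width: 0.0004
grip_force: 0.0
```

Request:
{"fn": "send_rows", "kwargs": {"increments": [0,0,0,-0.06,0.4,0.1,0,0,0,0,-0.06,0.4,0,0,0,0,0,-0.06,0.4,0,0,0,0,0,0,0.2,0,0,0,0,0,0,0,0,0]}}

```text
time: 7.23
position: [0.6036, 0.1091, 0.2426]
tool_rot: [0.653, 0.758, -0.006, 0.006]
ft_force: [0.5, -21.1, -2.8]
grip_width: 0.0007
grip_force: 9.7
```

The knob resists 21 N with no further travel, so the bolt is at its stop. I'm backing off and going above the right handle.

Request:
{"fn": "send_rows", "kwargs": {"increments": [0,0,0,0,-1.5,0,0,0,0,0,0,0,2,0,0,0,0,0,0,3,0,0,0,0,0,0,3,0.4,0,0,0,0,0,3,0.4,0,0,-0.121,-0.515,-0.7,0,0.4,0,0,-0.121,-0.515,-0.7,0,0.4,0,0,-0.121,-0.515,-0.7,0,0.4,0,0,-0.121,-0.515,-0.7,0,0.4,0,0,-0.121,-0.515,-0.7,0,0.4,0,0,-0.121,-0.515,-0.7,0,0.4,0,0,-0.121,-0.515,-0.7,0,0.4,0,0,-0.121,-0.515,-0.7,0,0.4,0,0,-0.121,-0.515,-0.7,0,0.4,0,0,-0.121,-0.515,-0.7,0,0.4,0,0,-0.121,-0.515,-0.7,0,0.4,0,0,-0.121,-0.515,-0.7,0,0.4,0,0,-0.121,-0.515,-0.7,0,0.4,0,0,0,0,0,0,0.4]}}

```text
time: 8.82
position: [0.5351, 0.0109, 0.3534]
tool_rot: [0.997, 0.071, 0.0, -0.0]
ft_force: [0.3, -0.2, -0.5]
grip_width: 0.0347
grip_force: 0.0
```

```bash
cat > b.py <<'E'
exec(open('w.py').read())
b=cam('top');hsv=cv2.cvtColor(b['image'],cv2.COLOR_RGB2HSV)
print('knob top cam:')
P=cloud(b);m=(abs(P[...,2]-.249)<.006)&(hsv[...,1]>90);print(m.sum(),P[m].mean(0) if m.any() else '')
w=cam('wrist');save(w,'w2.png')
E
python3 b.py
```

```text
8.8167 [0.5351 0.0109 0.3534] yaw of tool y -81.86 z [ 0.001  0.    -1.   ] [-0.19  0.28  1.49  0.    1.37  1.24] [ 0.3 -0.2 -0.5] 0.03465656734899097
knob top cam:
25 [0.60324885 0.12594904 0.24876103]
```

View pics/w2.png

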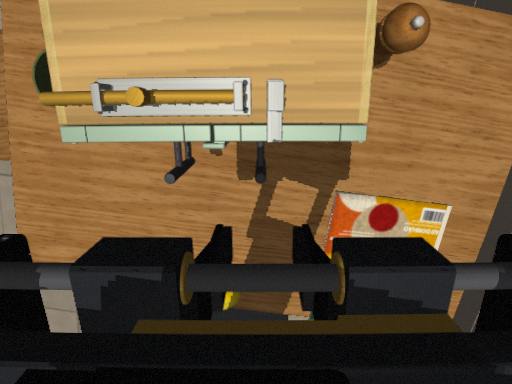

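Bolt end at (250,97) is clear of the loop (267–284). The right handle's top is at about (261,178), the left's at (170,178).

```bash
python3 - <<'E'
from h import *
w=cam('wrist');print(onplane(w,[(261,177),(169,178),(136,97)],.205),onplane(w,[(136,97)],.25))
P=cloud(w)
for u,v in[(261,176),(261,178),(170,178)]:print(P[v,u])
E
```

```text
[[0.53916292 0.01288071 0.205     ]
 [0.52437019 0.10520604 0.205     ]
 [0.59901039 0.1416846  0.205     ]] [[0.60103966 0.12399189 0.25      ]]
[0.54006849 0.01301661 0.20448665]
[0.53800398 0.01270995 0.20448006]
[0.52417657 0.10451081 0.20382229]
```

Request:
{"fn": "send_rows", "kwargs": {"increments": [0,0,0,0.25,0.2,-2,0.4,0,0,0,0,0,-3,0.4,0,0,0,0,0,-3,0.4,0,0,0,0,0,-3,0.4,0,0,0,0,0,-3,0.4,0,0,0,0,0,-2,0.4,0,0,0,0,0,-1.2,0.4,0,0,0,0,0,0,0.4,0,0,0,0,0,0,0,0,0,0,0,0,0,0,0,0,0,0,0,0,0,0,0,0,0,0,0,0,0,0,0,0,0,0,0], "newtons": 12}}

```text
time: 10.05
position: [0.5385, 0.0136, 0.1817]
tool_rot: [0.997, 0.072, 0.001, -0.0]
ft_force: [-0.9, 2.2, 2.7]
grip_width: 0.0114
grip_force: 12.0
```

```bash
python3 - <<'E'
import numpy as np
o=np.array([.654,.0765]);ya=np.deg2rad(8.4);R=np.array([[np.cos(ya),-np.sin(ya)],[np.sin(ya),np.cos(ya)]])
for s in(1,-1):
    H=np.array([-.087,-.149*s]);h=np.array([-.125,-.0455*s])-H
    p=[]
    for t in np.linspace(0,1.6,17):
        c,n=np.cos(s*t),np.sin(s*t);p.append(o+R@(H+np.array([[c,-n],[n,c]])@h))
    p=np.array(p);print(p[0],p[-1]);print((np.diff(p,axis=0)*100).round(2).tolist())
E
```

```text
[0.53698774 0.01322773] [ 0.4944416  -0.13912791]
[[-0.94, -0.57], [-0.88, -0.67], [-0.81, -0.75], [-0.73, -0.83], [-0.64, -0.9], [-0.55, -0.96], [-0.45, -1.01], [-0.35, -1.05], [-0.24, -1.07], [-0.13, -1.09], [-0.02, -1.1], [0.09, -1.1], [0.19, -1.08], [0.3, -1.06], [0.41, -1.02], [0.51, -0.98]]
[0.52369418 0.10325151] [0.43892831 0.23680735]
[[-1.07, 0.28], [-1.03, 0.38], [-0.99, 0.48], [-0.94, 0.58], [-0.87, 0.67], [-0.8, 0.76], [-0.72, 0.83], [-0.64, 0.9], [-0.54, 0.96], [-0.44, 1.01], [-0.34, 1.05], [-0.24, 1.08], [-0.13, 1.09], [-0.02, 1.1], [0.09, 1.1], [0.2, 1.08]]
```

Request:
{"fn": "send_rows", "kwargs": {"increments": [0,0,0.1,-0.94,-0.57,0,0,0,0,0.1,-0.88,-0.67,0,0,0,0,0.1,-0.81,-0.75,0,0,0,0,0.1,-0.73,-0.83,0,0]}}

```text
time: 10.38
position: [0.5047, -0.0148, 0.1816]
tool_rot: [0.962, 0.272, 0.001, -0.0]
ft_force: [-0.2, 1.4, 3.3]
grip_width: 0.0115
grip_force: 12.0
```

Low force, the leaf follows. Continuing the arc.

Request:
{"fn": "send_rows", "kwargs": {"increments": [0,0,0.1,-0.64,-0.9,0,0,0,0,0.1,-0.55,-0.96,0,0,0,0,0.1,-0.45,-1.01,0,0,0,0,0.1,-0.35,-1.05,0,0,0,0,0.1,-0.24,-1.07,0,0,0,0,0.1,-0.13,-1.09,0,0,0,0,0.1,-0.02,-1.1,0,0,0,0,0.1,0.09,-1.1,0,0,0,0,0.1,0.19,-1.08,0,0,0,0,0.1,0.3,-1.06,0,0,0,0,0.1,0.41,-1.02,0,0,0,0,0.1,0.51,-0.98,0,0,0,0,0,0,0,0,0,0,0,0,0,0,0,0]}}

```text
time: 11.55
position: [0.4969, -0.1401, 0.1816]
tool_rot: [0.644, 0.765, 0.0, 0.002]
ft_force: [1.0, 0.7, 6.4]
grip_width: 0.0114
grip_force: 12.0
```

Request:
{"fn": "send_rows", "kwargs": {"increments": [0,0,0,0,0,0,0.4,0,0,0,0,0,0,0.4,0,0,0,0,0,0,0.4,0,0,0,0,0,0,0.4,0,0,0,0,0,1,0.4,0,0,0,0,0,3,0.4,0,0,0,0,0,3,0.4,0,0,0,0,0,3,0.4,0,0,0,0,0,3,0.4,0,0,0,0,0,3,0.4,0,0,0,0,0,1,0.4]}}

```text
time: 12.47
position: [0.4976, -0.1401, 0.3559]
tool_rot: [0.643, 0.766, 0.001, 0.004]
ft_force: [0.5, -0.4, 0.1]
grip_width: 0.035
grip_force: 0.0
```

Request:
{"fn": "send_rows", "kwargs": {"increments": [0,0,0.119,0.21,1.88,0,0.4,0,0,0.119,0.21,1.88,0,0.4,0,0,0.119,0.21,1.88,0,0.4,0,0,0.119,0.21,1.88,0,0.4,0,0,0.119,0.21,1.88,0,0.4,0,0,0.119,0.21,1.88,0,0.4,0,0,0.119,0.21,1.88,0,0.4,0,0,0.119,0.21,1.88,0,0.4,0,0,0.119,0.21,1.88,0,0.4,0,0,0.119,0.21,1.88,0,0.4,0,0,0.119,0.21,1.88,0,0.4,0,0,0.119,0.21,1.88,0,0.4,0,0,0.119,0.21,1.88,0,0.4,0,0,0,0,0,0,0.4,0,0,0,0,0,0,0.4]}}

```text
time: 13.72
position: [0.5225, 0.1056, 0.35]
tool_rot: [-0.075, 0.997, -0.0, -0.001]
ft_force: [0.0, -0.3, 0.2]
grip_width: 0.0348
grip_force: 0.0
```

```bash
cat > b2.py <<'E'
exec(open('w.py').read())
a=cam('scene');w=cam('wrist')
cv2.imwrite('pics/w3.png',cv2.resize(np.hstack([a['image'],w['image']])[:,:,::-1],(800,300),interpolation=cv2.INTER_AREA))
E
python3 b2.py
```

```text
13.7167 [0.5225 0.1056 0.35  ] yaw of tool y 98.61 z [-0.001 -0.    -1.   ] [-0.01  0.28  1.5  -0.    1.37 -1.73] [ 0.  -0.3  0.2] 0.03475367690067806
```

View pics/w3.png

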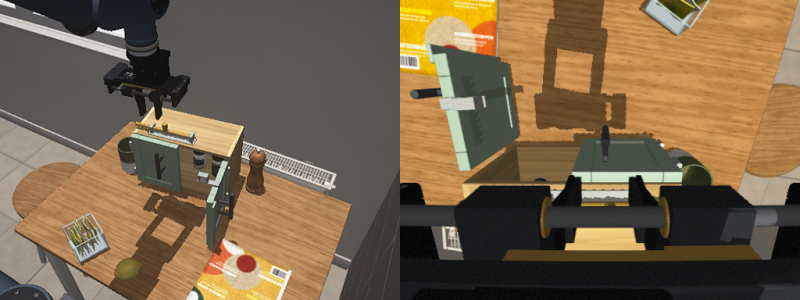

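The right leaf stands square and the left one is closed, with its handle at about (605,130) in the composite. I'm grasping the left handle now.

Request:
{"fn": "send_rows", "kwargs": {"increments": [0,0,0,0.1,-0.1,-2,0.4,0,0,0,0,0,-3,0.4,0,0,0,0,0,-3,0.4,0,0,0,0,0,-3,0.4,0,0,0,0,0,-3,0.4,0,0,0,0,0,-2,0.4,0,0,0,0,0,-0.9,0.4,0,0,0,0,0,0,0.4,0,0,0,0,0,0,0,0,0,0,0,0,0,0,0,0,0,0,0,0,0,0,0,0,0,0,0,0,0,0,0,0,0,0,0], "newtons": 12}}

```text
time: 14.9
position: [0.5248, 0.1057, 0.1829]
tool_rot: [-0.074, 0.997, 0.002, 0.001]
ft_force: [0.6, 3.8, 2.3]
grip_width: 0.0115
grip_force: 12.0
```

Request:
{"fn": "send_rows", "kwargs": {"increments": [0,0,-0.1,-1.07,0.28,0,0,0,0,-0.1,-1.03,0.38,0,0,0,0,-0.1,-0.99,0.48,0,0,0,0,-0.1,-0.94,0.58,0,0]}}

```text
time: 15.23
position: [0.4855, 0.1219, 0.1829]
tool_rot: [0.127, 0.992, 0.001, 0.003]
ft_force: [2.4, 1.8, 0.1]
grip_width: 0.0115
grip_force: 12.0
```

Request:
{"fn": "send_rows", "kwargs": {"increments": [0,0,-0.1,-0.87,0.67,0,0,0,0,-0.1,-0.8,0.76,0,0,0,0,-0.1,-0.72,0.83,0,0,0,0,-0.1,-0.64,0.9,0,0,0,0,-0.1,-0.54,0.96,0,0,0,0,-0.1,-0.44,1.01,0,0,0,0,-0.1,-0.34,1.05,0,0,0,0,-0.1,-0.24,1.08,0,0,0,0,-0.1,-0.13,1.09,0,0,0,0,-0.1,-0.02,1.1,0,0,0,0,-0.1,0.09,1.1,0,0,0,0,-0.1,0.2,1.08,0,0,0,0,0,0,0,0,0,0,0,0,0,0,0,0]}}

```text
time: 16.4
position: [0.4392, 0.2383, 0.1828]
tool_rot: [0.662, 0.75, 0.001, 0.0]
ft_force: [-3.1, 1.3, 7.9]
grip_width: 0.0116
grip_force: 12.0
```

Request:
{"fn": "send_rows", "kwargs": {"increments": [0,0,0,0,0,0,0.4,0,0,0,0,0,0,0.4,0,0,0,0,0,0,0.4,0,0,0,0,0,0,0.4,0,0,0,0,0,1,0.4,0,0,0,0,0,3,0.4,0,0,0,0,0,3,0.4,0,0,0,0,0,3,0.4,0,0,0,0,0,3,0.4,0,0,0,0,0,3,0.4,0,0,0,0,0,0,0.4,0,0,0,0,0,0,0.4]}}

```text
time: 17.4
position: [0.4403, 0.2375, 0.3432]
tool_rot: [0.663, 0.749, 0.002, 0.001]
ft_force: [-0.9, 0.4, -0.5]
grip_width: 0.035
grip_force: 0.0
```

```bash
sed -i "s/w3.png/w4.png/;s/cam('wrist')/cam('top')/" b2.py; python3 b2.py
```

```text
17.4 [0.4403 0.2375 0.3432] yaw of tool y 6.95 z [ 0.004  0.001 -1.   ] [ 0.27  0.23  1.59 -0.    1.32  0.15] [-0.9  0.4 -0.5] 0.03504736756283969
```

View pics/w4.png

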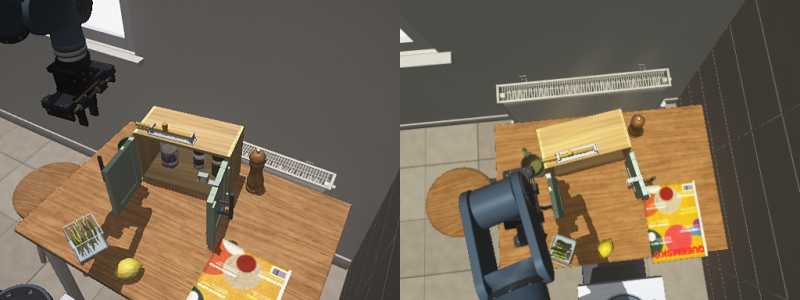

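Both leaves stand open square to the front: the left one near (120,175) and the right one near (215,200) in the scene half. The bolt is drawn, the mug and mill are where they were, and the arm is clear.

```bash
python3 -c "
from rig import robot
print(robot.hand_in())"
```

```text
the job is handed in; nothing more can be done
None
```

I drew the bolt back to its stop, opened the right leaf and then the left to about 90°, left the mug and mill untouched, and handed the job in at about 17.5 s; no verdict came back.

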